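Enable the UV lamp with its key

ROBOT

A 6-joint arm with a two-finger parallel gripper is mounted at the origin on the work surface. World frame = base frame: x ahead of the robot, y to its left, z up, the work surface at z = 0. Lengths are in mm, angles in degrees, forces in N, time in s.
With the tool pointing down it reaches from about 425 to 950 mm from the base axis. Payload 3.5 kg.
Tool frame: the origin (TCP) lies at the very end of the fingers, on their centre line; the grasp point (between the pads) lies 19 mm behind it; z points along the fingers, y is the line along which they close (so a half turn about z gives the same grasp; the last joint's range is limited). The gripper opens to 85 mm and grips with 20 to 120 N. Pads are 22 mm wide; open, the fingers measure 114 mm over their backs; the gripper's body (76 mm by 85 mm) begins 54 mm behind the grasp point. The pads swing forward as they close: fully open they stand 13 mm farther back than shut.
Start: joints at [60.963, 16.404, 90.338, -0, 73.258, -8.594], TCP at [235.725, 632.487, 196.125] pointing down, gripper open.
Joint ranges: [-158.93, 158.93], [-51.34, 127.21], [12.03, 142.37], [-87.48, 267.48], [13.55, 161.25], [-162.69, 162.69]. Speed limits (degrees/s): [159.86, 159.86, 180, 180, 180, 180].

INTERFACE

Orientations are given as a 3x3 rotation matrix whose columns are the frame's x, y, z axes.
In Python, from cell import readout, viewer, ctrl gives the robot as it stands.
- The arm moves only by the shell command python3 -m jog 'ROWS' [FORCE]. ROWS is JSON, a list of rows, each an object with "claw": the opening, from -1 (shut) to 1 (fully open); "travel": the shift along the tool's x, y, z in units of 100 mm (1.0 is 100 mm), a list of three; "dr": the turn, a rotation vector about the tool's x, y, z in units of 180 degrees (1.0 is 180 degrees), a list of three. A call has 1 to 10 rows; each row is the pose to reach, as a shift and turn from the pose commanded when the call began, along the tool's axes at that moment, turning the shorter way round; what a row does not reach only later rows make up. A row lasts 1/8 s, in which the tool goes at most 62.5 mm and 10.7 degrees, less where a joint would pass 70% of its speed; a pose out of reach is approached as far as the arm can. A call with a number of a shift or a turn outside -1 to 1 is refused whole. A call with a gripper value outside its range is refused whole. The fingers move at their own pace and stop on an object; FORCE is the grip in N (left out, the last holds). Time passes only in rows, so rows that repeat a pose let the fingers close. It gives the time, the measured TCP pose, the force, the opening and the grip force at its end, in the units of the state.
- readout.get_state(): the state, without advancing time (a new reading comes with each control period).
- viewer.get_image(name): name is "scene" or "top" or "wrist"; returns a dict with "img" (384x512x3 uint8, red, green, blue), "vfov" (degrees; the focal length in pixels is half the picture's height over the tangent of half this angle, whatever the lens; pixels are square), "cx", "cy" (the principal point, pixels), "origin" and "orientation" of the camera in the world; the wrist camera has in their place "hand_eye" (4x4, takes a point from camera to tool coordinates, whose origin is the TCP and whose axes are the flange's). Camera axes: x right, y up, looking along -z (the intrinsics and any distortion apply to the point x, -y, -z); pixel columns grow to the right and rows downward; lengths in mm; the calibration is good to about 2 mm. A picture is of the moment at which its call begins: read the wrist's pose just before it. There is no depth.
- ctrl.close_job(): hands the job in; it is judged then, once.
The state is a dict: "clock": time; "joint_pos": joint angles; "dq": joint speeds; "tau": joint torques, N m; "position": TCP position; "tool_rot": TCP orientation; "ft_force": force on the tool from outside, world axes, zero at the start; "wrist_torque": the same for the moment, N m; "gripper_width": opening from 0.0 (shut) to 1.0 (fully open); "gripper_force": force on a finger pad.
Only numpy, scipy, OpenCV 4.12 (cv2) and the standard library are available. Lean on these libraries where they do the work, as an engineer would, in place of code of your own. Each camera call takes 0.05 s, during which the arm holds its last target. There are 200 camera calls.

TASK

Switch on the UV examination lamp: take the orange key out of the key rack, push it fully home in the key switch of the white control unit, then turn it clockwise from the red dot to the green dot, as far as it goes. Leave the key standing in the switch and let go of it; leave the blue and green keys, the bottle and the jar where they are.

Things in the scene. Friction and masses are not known exactly. Their poses are not given: they have to be found in the camera images.
- orange_key_bow (a point): Centre of the ORANGE flat bow (grip) of the key to use: 40 mm wide (own y), 12 mm thick (own x: pinch it along x), 52 mm tall; 66 mm above the blade's tip. Below the bow is a collar 44 x 24 mm, 6 mm high, its top 26 mm below this point. Key 92 mm tall, about 80 g, standing tip down loosely in a rack slot; own z points up from tip to bow. Lift it at least 40 mm to clear the rack.
- orange_key_tip (a point): Tip of the orange key, on its centre line, same axes as the bow. Steel blade 24 mm wide (own y), 6 mm thick (own x), 34 mm long from tip to collar, the lowest 6 mm narrowed to 17 x 4 mm; the same either way round.
- keyhole (a point): Centre of the key slot's mouth, on the turning axis, at the top of the brass-faced barrel: 64 mm above the table. Slot straight down, 38 mm deep, 28 mm long (own y), 9 mm wide (own x), mouth flared over its top 6 mm to 34 x 17 mm. z up; the axes turn with the barrel. Fully home, the key's collar rests on the barrel, its tip 34 mm below this point.
- switch (a joint): Angle of the switch barrel: 0 at off (the slot's red-marked +y end at the red dot), grows as it turns clockwise seen from above, to a stop at 1.3 rad (on, green dot). May start slightly off zero, up to 0.12. Light even friction (0.06 N m), no spring: stays where left. The blade has about 0.13 rad of play either way in the slot.
- console: White control unit of the UV lamp, fixed, 160 mm (its x) by 210 mm (its y), 60 mm high; origin at the centre of its underside. The key switch's turning axis is at x = -10, y = -35 mm in its frame; round it a flat black ring 57 to 78 mm across, 3 mm high. Red dot (off) and green dot (on) on its top, 47 mm from the axis.
- rack: White plastic key rack, fixed, 70 mm (its x) by 240 mm (its y), 45 mm high; origin at the centre of its underside. Three slots 38 mm deep, 29 x 11 mm, in a row 75 mm apart along its y; the keys stand in them with their collars on its top, widths along the row. Which key is in which slot varies.
- blue_key_bow (a point): Centre of the bow of the BLUE key, same shape as the orange key; leave it in the rack.
- green_key_bow (a point): Centre of the bow of the GREEN key, same shape as the orange key; leave it in the rack.
- wash_bottle_mid (a point): Centre of a clear plastic bottle, 66 mm across, 120 mm tall, standing on the table; leave it alone.
- jar_mid (a point): Centre of an amber glass jar, 70 mm across, 80 mm tall, standing on the table; leave it alone.
Things that resemble listed ones, but are neither listed nor needed, are in the scene too. Of the things shaped like the part that bears orange_key_bow, the orange one is meant.

How it is judged:
By the outcome, as a careful person would: the job done as asked, in the order asked, and still so for the second after the job is handed in, with the robot touching nothing.
It also fails if it takes over 51 s, if anything falls off the work surface, if the arm or the gripper's body presses on something with over 40 N, if the wrist force passes 120 N, or if a joint passes its speed limit or range.

## Working session

There is one attempt and no reset: what is moved stays moved. The work goes in short steps, Python scripts to look and compute and a shell command to move; the robot and the scene stay as the last step left them, time stands still between calls to the robot, and variables do not carry over. Pictures are saved under pics/ and viewed, at most 10 in all, crops included, and the job is handed in when it is done.

```bash
ls; mkdir -p pics; python3 - <<'E'
from cell import readout,viewer
import cv2,numpy as np
s=readout.get_state();print({k:np.round(v,3).tolist() for k,v in s.items()})
ims=[]
for n in("scene","top"):
    d=viewer.get_image(n);print(n,{k:(np.round(v,4).tolist() if k!='img' and not isinstance(v,str) else 0) for k,v in d.items()})
    np.savez(f"pics/{n}0.npz",**{k:v for k,v in d.items()})
    cv2.imwrite(f"pics/{n}0.png",cv2.resize(d["img"][:,:,::-1],(800,600),interpolation=cv2.INTER_CUBIC))
d=viewer.get_image("wrist");print({k:np.round(v,4).tolist() for k,v in d.items() if k!='img' and not isinstance(v,str)})
E
```

```text
pics
{'clock': 0.0, 'joint_pos': [60.961, 16.454, 90.422, 0.0, 73.258, -8.594], 'dq': [0.083, -0.003, -0.068, -0.084, -0.032, 0.079], 'tau': [-0.0, -40.598, -29.263, -0.0, 0.006, -0.0], 'position': [235.389, 631.846, 194.748], 'tool_rot': [[-0.937, 0.349, -0.001], [0.349, 0.937, -0.002], [0.0, -0.002, -1.0]], 'ft_force': [-0.972, 0.359, -0.346], 'wrist_torque': [-0.008, 0.007, 0.013], 'gripper_force': 0.0, 'gripper_width': 1.0}
scene {'img': 0, 'vfov': 56.8345, 'cx': 254.6703, 'cy': 195.5296, 'origin': [1091.9252, -81.6657, 632.2102], 'orientation': [[0.2211, -0.7122, 0.6662], [0.9752, 0.152, -0.1611], [0.0135, 0.6853, 0.7281]]}
top {'img': 0, 'vfov': 48.7374, 'cx': 246.727, 'cy': 191.9178, 'origin': [460.7186, 48.9874, 1070.6954], 'orientation': [[-0.0222, 0.9954, -0.0935], [-0.9993, -0.025, -0.0293], [-0.0315, 0.0928, 0.9952]]}
{'vfov': 65.4246, 'cx': 255.386, 'cy': 190.3433, 'hand_eye': [[-0.0017, 0.9475, 0.3196, 82.7563], [1.0, 0.0013, 0.0013, 0.8477], [0.0008, 0.3196, -0.9475, -177.6001], [0.0, 0.0, 0.0, 1.0]]}
```

View pics/top0.png

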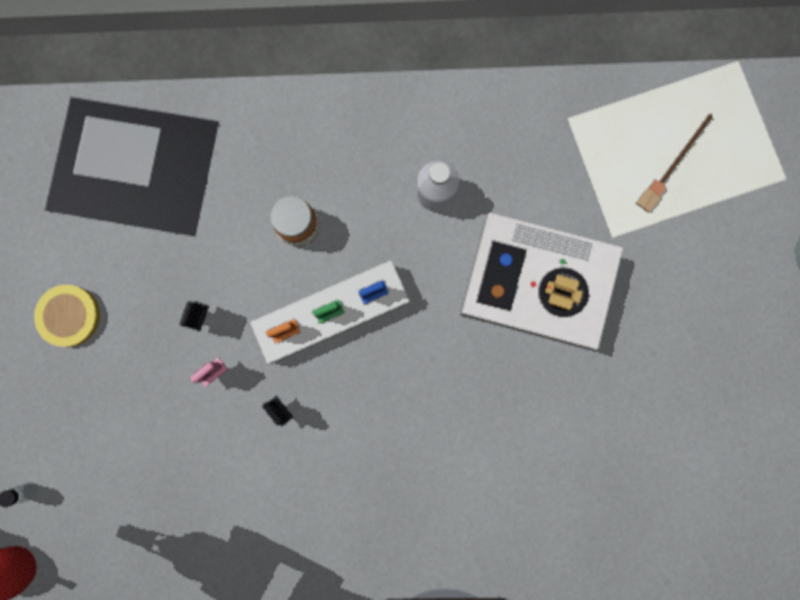

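View pics/scene0.png

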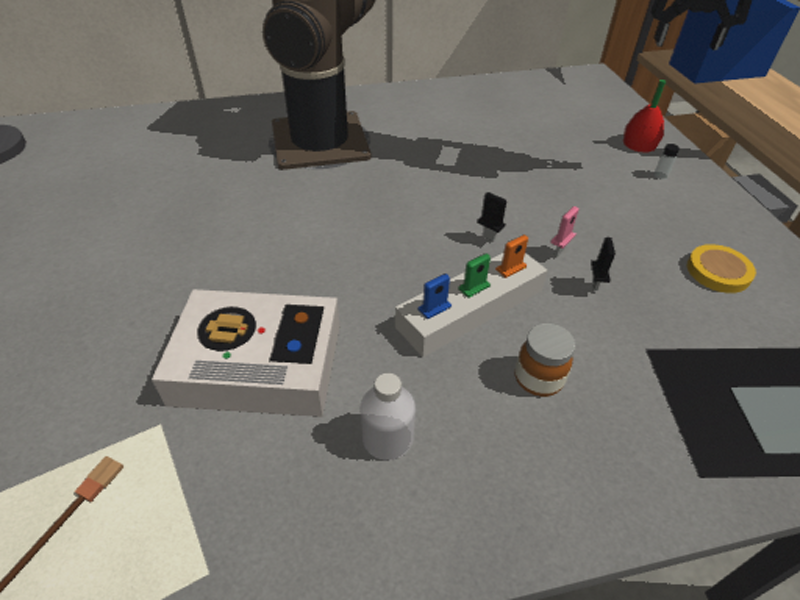

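```bash
cat > h.py <<'E'
import numpy as np,cv2
from cell import readout,viewer
def grab(name):
    s=readout.get_state(); d=dict(viewer.get_image(name))
    if name=="wrist":
        H=np.array(d["hand_eye"]);R=np.array(s["tool_rot"])
        d["origin"]=R@H[:3,3]+s["position"]; d["orientation"]=R@H[:3,:3]
    return d,s
def ray(d,uv):
    f=192/np.tan(np.radians(float(d["vfov"]))/2)
    K=np.array([[f,0,float(d["cx"])],[0,f,float(d["cy"])],[0,0,1]])
    D=np.array(d["dist"],float) if "dist" in d else np.zeros(5)
    p=cv2.undistortPoints(np.array(uv,float).reshape(-1,1,2),K,D)[:,0]
    v=np.c_[p[:,0],-p[:,1],-np.ones(len(p))]@np.array(d["orientation"]).T
    return np.array(d["origin"],float),v
def plane(d,uv,z):
    o,v=ray(d,uv); return o+v*((z-o[2])/v[:,2])[:,None]
def tri(a,ua,b,ub):
    o,v=ray(a,ua);p,w=ray(b,ub);v=v[0]/np.linalg.norm(v[0]);w=w[0]/np.linalg.norm(w[0])
    t=np.linalg.lstsq(np.c_[v,-w],p-o,rcond=None)[0]
    x,y=o+t[0]*v,p+t[1]*w; return (x+y)/2,np.linalg.norm(x-y)
def blobs(img,lo,hi,amin=4):
    h=cv2.cvtColor(img,cv2.COLOR_RGB2HSV); m=cv2.inRange(h,np.array(lo),np.array(hi))
    n,_,st,c=cv2.connectedComponentsWithStats(m)
    return [(c[i].round(1).tolist(),int(st[i,4])) for i in np.argsort(-st[:,4]) if i and st[i,4]>=amin]
E
python3 - <<'E'
from h import *
S,T=[dict(np.load(f"pics/{n}0.npz",allow_pickle=True)) for n in("scene","top")]
print(list(T)); print({k:T[k] for k in T if k not in("img","origin","orientation")})
for n,d in(("top",T),("scene",S)):
    for c,lo,hi in(("orange",(5,170,100),(15,255,255)),("green",(50,120,50),(75,255,255)),("blue",(105,150,60),(125,255,255)),("red",(0,170,150),(4,255,255)),("red2",(175,150,120),(180,255,255)),("brass",(16,110,100),(25,255,255))):
        print(n,c,blobs(d["img"],lo,hi)[:6])
E
```

```text
['img', 'vfov', 'cx', 'cy', 'origin', 'orientation']
{'vfov': array(48.73742416), 'cx': array(246.72702034), 'cy': array(191.91780763)}
top orange [([180.9, 210.7], 31), ([183.5, 213.5], 23)]
top green [([210.2, 199.0], 118)]
top blue [([238.7, 186.5], 129), ([323.5, 165.8], 55)]
top red []
top red2 []
top brass [([360.4, 186.9], 293), ([57.3, 204.6], 48), ([43.8, 210.6], 41), ([50.6, 191.4], 11), ([35.0, 188.8], 5), ([41.0, 187.0], 5)]
scene orange [([329.4, 163.7], 242), ([357.1, 236.3], 100), ([192.3, 202.6], 38)]
scene green [([304.4, 176.4], 307), ([421.0, 59.1], 50), ([144.8, 227.1], 10)]
scene blue [([479.8, 27.3], 1905), ([278.5, 189.6], 339), ([187.7, 220.8], 57), ([468.2, 3.2], 48)]
scene red [([420.5, 75.2], 68), ([167.0, 211.0], 9)]
scene red2 []
scene brass [([463.1, 171.5], 554), ([144.3, 208.9], 281), ([64.8, 297.9], 14), ([451.8, 77.2], 9), ([73.0, 296.8], 6), ([68.3, 303.2], 6)]
```

```bash
python3 - <<'E'
from h import *
S,T=[dict(np.load(f"pics/{n}0.npz",allow_pickle=True)) for n in("scene","top")]
for n,a,b in(("o",(181.5,211.5),(329.4,163.7)),("g",(210.2,199),(304.4,176.4)),("b",(238.7,186.5),(278.5,189.6)),("axis",(360.4,186.9),(144.3,208.9)),("green dot",(360.3,167.4),(144.8,227.1)),("red dot",(341.3,181.8),(167,211))):
    print(n,*tri(T,a,S,b)); z=78 if len(n)==1 else 64 if n=="axis" else 60
    print("  planes",plane(T,[a],z)[0].round(1),plane(S,[b],z)[0].round(1))
# white rack + console contours in top
h=cv2.cvtColor(T["img"],cv2.COLOR_RGB2HSV);m=cv2.inRange(h,(0,0,175),(180,40,255))
m=cv2.morphologyEx(m,cv2.MORPH_CLOSE,np.ones((7,7)))
for c in cv2.findContours(m,cv2.RETR_EXTERNAL,cv2.CHAIN_APPROX_NONE)[0]:
    if cv2.contourArea(c)>800:
        q=cv2.boxPoints(cv2.minAreaRect(c)); print(q.round(0).tolist())
        for z in(45,60):
            P=plane(T,q,z)[:,:2]; e=np.diff(np.r_[P,P[:1]],axis=0); print(z,P.mean(0).round(1),np.linalg.norm(e,axis=1).round(0),np.degrees(np.arctan2(e[:,1],e[:,0])).round(1))
d=T["img"][150:225,310:405,::-1]; a=cv2.resize(d,None,fx=6,fy=6,interpolation=cv2.INTER_CUBIC)
cv2.imwrite("pics/c1.png",a)
E
```

```text
o [512.94535983 237.05918549  70.32712193] 5.824696568952613
  planes [511.6 232.8  78. ] [521.2 235.7  78. ]
g [540.61230849 167.17287777  68.3153948 ] 2.895865827236168
  planes [539.4 164.7  78. ] [550.3 164.3  78. ]
b [568.63294524  98.18915895  67.66864779] 1.7428009873867754
  planes [567.3  96.8  78. ] [578.4  95.7  78. ]
axis [ 560.55262715 -191.96014755   63.10816351] 1.4845487176784646
  planes [ 560.5 -191.    64. ] [ 561.2 -192.5   64. ]
green dot [ 607.66426134 -193.43460749   60.07403014] 0.8657587007971175
  planes [ 607.7 -193.9   60. ] [ 607.7 -193.    60. ]
red dot [ 574.16792237 -146.86572927   60.82231601] 0.629821380081868
  planes [ 574.2 -147.3   60. ] [ 573.5 -146.6   60. ]
[[159.0, 206.0], [250.0, 166.0], [261.0, 192.0], [170.0, 232.0]]
45 [542.1 168.9] [242.  70. 240.  70.] [ -67.7 -157.9  112.3   23.4]
60 [540.9 167.1] [238.  69. 236.  69.] [ -67.7 -157.9  112.3   23.4]
[[265.0, 164.0], [442.0, 6.0], [522.0, 96.0], [345.0, 254.0]]
45 [ 703.5 -282.9] [595. 297. 579. 290.] [ -49.5 -143.1  129.9   39.9]
60 [ 699.9 -278.1] [586. 292. 571. 286.] [ -49.5 -143.1  129.9   39.9]
```

View pics/c1.png

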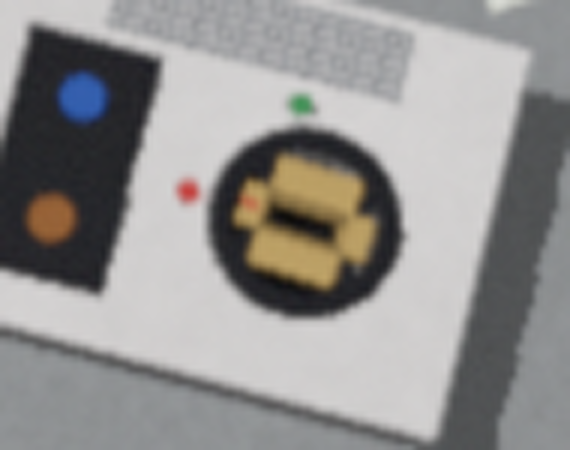

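The crop shows the slot running from about (250,202) to (357,240), about 4° clockwise of the red-dot direction. The axis is at (560.5, -192), and both dots are 47 mm from it, as specified. The orange key is at about (513, 237.5), with the row at yaw 112.3°.

```bash
cat >> h.py <<'E'
def go(pos,yaw=None):
    "travel (100 mm) and dr z (180 deg) from the measured pose; yaw = tool y heading, deg"
    s=readout.get_state();R=np.array(s["tool_rot"]);y0=np.degrees(np.arctan2(R[1,1],R[0,1]))
    t=R.T@(np.array(pos)-s["position"])/100; dy=0 if yaw is None else (y0-yaw+180)%360-180
    print("t",round(s["clock"],2),"pos",np.round(s["position"],1),"yaw",round(y0,2),"F",np.round(s["ft_force"],1),"w",round(s["gripper_width"],3),"| travel",t.round(4),"drz",round(dy/180,4))
E
python3 -m jog '[{"claw":1,"travel":[-1,-0.69,0],"dr":[0,0,0]},{"claw":1,"travel":[-1,-0.69,0],"dr":[0,0,0]}]' 40
python3 -m jog '[{"claw":1,"travel":[-1,-0.69,0],"dr":[0,0,0]},{"claw":1,"travel":[-1,-0.69,0],"dr":[0,0,0]}]'
python3 -m jog '[{"claw":1,"travel":[-1,-0.69,0],"dr":[0,0,0]},{"claw":1,"travel":[-1,-0.69,0],"dr":[0,0,0]}]'
python3 -m jog '[{"claw":1,"travel":[-1,-0.66,0.4],"dr":[0,0,0.263]},{"claw":1,"travel":[-1,-0.66,0.4],"dr":[0,0,0.263]},{"claw":1,"travel":[-1,-0.66,0.4],"dr":[0,0,0.263]},{"claw":1,"travel":[-1,-0.66,0.4],"dr":[0,0,0.263]},{"claw":1,"travel":[-1,-0.66,0.4],"dr":[0,0,0.263]},{"claw":1,"travel":[-1,-0.66,0.4],"dr":[0,0,0.263]}]'
python3 - <<'E'
from h import *
go((513,237.5,58),22.3)
d,s=grab("wrist"); np.savez("pics/w1.npz",**d); cv2.imwrite("pics/w1.png",d["img"][:,:,::-1])
print(blobs(d["img"],(5,170,80),(15,255,255))[:4])
E
```

```text
clock: 0.4
position: [305.5, 531.8, 195.5]
tool_rot: [[-0.938, 0.348, -0.0], [0.348, 0.938, -0.001], [-0.0, -0.001, -1.0]]
ft_force: [1.4, 0.2, -0.0]
gripper_width: 1.0
gripper_force: 0.0
clock: 0.65
position: [375.6, 431.5, 195.8]
tool_rot: [[-0.937, 0.349, -0.0], [0.349, 0.937, -0.0], [-0.0, -0.0, -1.0]]
ft_force: [0.7, 0.1, 0.1]
gripper_width: 0.999
gripper_force: 0.0
clock: 0.9
position: [445.2, 331.9, 195.9]
tool_rot: [[-0.937, 0.349, -0.0], [0.349, 0.937, -0.0], [0.0, -0.0, -1.0]]
ft_force: [0.4, 0.8, 0.1]
gripper_width: 0.999
gripper_force: 0.0
clock: 1.65
position: [515.0, 236.8, 155.8]
tool_rot: [[-0.379, 0.925, -0.001], [0.925, 0.379, -0.0], [0.0, -0.001, -1.0]]
ft_force: [-0.2, -0.5, -0.2]
gripper_width: 1.0
gripper_force: 0.0
t 1.65 pos [515.  236.8 155.8] yaw 22.26 F [-0.2 -0.5 -0.2] w 1.0 | travel [ 0.0138 -0.0149  0.9776] drz -0.0002
[([416.1, 228.4], 8), ([419.8, 226.0], 6), ([410.8, 221.5], 6), ([402.2, 230.8], 4)]
```

View pics/w1.png

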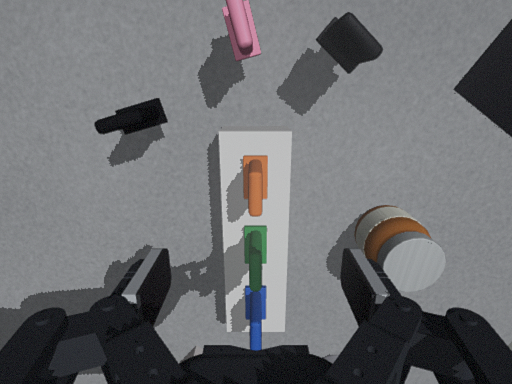

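The wrist view shows orange, green and blue keys in a column at u≈255. The orange bow top spans about v 160–215, with its collar at v 155–200.

```bash
python3 - <<'E'
from h import *
d=dict(np.load("pics/w1.npz",allow_pickle=True))
h=cv2.cvtColor(d["img"],cv2.COLOR_RGB2HSV);m=cv2.inRange(h,(3,120,50),(18,255,255));m[:,:200]=0;m[:,320:]=0
ys,xs=np.nonzero(m)
for v in range(ys.min(),ys.max()+1,4): r=xs[ys==v];print(v,r.min(),r.max(),end="; ")
print()
print("collar far corners z51",plane(d,[(243.5,155.5),(267,155.5)],51).round(1))
print("bow near end z103",plane(d,[(255.5,ys.max()+.5)],103).round(1))
# white rack edges
w=cv2.inRange(h,(0,0,170),(180,40,255));q=np.nonzero(w[:, 215:300].any(1))[0];print(q.min(),q.max())
for v in(140,150,205,220): r=np.nonzero(w[v,200:310])[0]+200;print(v,plane(d,[(r.min(),v),(r.max()+1,v)],45)[:,:2].round(1).tolist())
R=np.array(readout.get_state()["tool_rot"]);print(R[:2,:2])
print("rack end z45",plane(d,[(255,131)],45))
E
```

```text
156 244 266; 160 243 266; 164 243 266; 168 244 266; 172 244 266; 176 244 266; 180 244 266; 184 244 266; 188 244 266; 192 244 266; 196 244 266; 200 249 261; 204 249 261; 208 249 261; 212 249 260; 
collar far corners z51 [[495.6 253.8  51. ]
 [516.4 262.3  51. ]]
bow near end z103 [[521.3 221.2 103. ]]
131 331
140 [[468.4, 257.8], [533.5, 284.3]]
150 [[472.6, 249.0], [536.7, 275.1]]
205 [[494.2, 195.7], [558.5, 221.9]]
220 [[501.0, 180.1], [565.4, 206.4]]
[[-0.37933     0.92526126]
 [ 0.92526144  0.37933   ]]
rack end z45 [[497.29923048 278.78814574  45.        ]]
```

```bash
python3 -m jog '[{"claw":1,"travel":[0.015,-0.005,0.5],"dr":[0,0,0]},{"claw":1,"travel":[0.015,-0.005,0.97],"dr":[0,0,0]},{"claw":1,"travel":[0.015,-0.005,0.97],"dr":[0,0,0]},{"claw":0,"travel":[0.015,-0.005,0.97],"dr":[0,0,0]},{"claw":-1,"travel":[0.015,-0.005,0.97],"dr":[0,0,0]},{"claw":-1,"travel":[0.015,-0.005,0.97],"dr":[0,0,0]},{"claw":-1,"travel":[0.015,-0.005,0.97],"dr":[0,0,0]},{"claw":-1,"travel":[0.015,-0.005,0.97],"dr":[0,0,0]},{"claw":-1,"travel":[0.015,-0.005,0.97],"dr":[0,0,0]},{"claw":-1,"travel":[0.015,-0.005,0.97],"dr":[0,0,0]}]' 50
```

```text
clock: 2.95
position: [514.7, 238.3, 60.3]
tool_rot: [[-0.378, 0.926, 0.001], [0.926, 0.378, 0.0], [-0.0, 0.001, -1.0]]
ft_force: [-1.2, 0.0, 6.1]
gripper_width: 0.121
gripper_force: 50.4
```

```bash
python3 -m jog '[{"claw":-1,"travel":[0,0,-0.15],"dr":[0,0,0]},{"claw":-1,"travel":[0,0,-0.4],"dr":[0,0,0]},{"claw":-1,"travel":[0,0,-0.7],"dr":[0,0,0]},{"claw":-1,"travel":[0,0,-1],"dr":[0,0,0]},{"claw":-1,"travel":[0,0,-1],"dr":[0,0,0]}]'
python3 - <<'E'
from h import *
go((560.5,-192,200),-21)
d,s=grab("wrist"); np.savez("pics/w2.npz",**d); cv2.imwrite("pics/w2.png",d["img"][:,:,::-1])
E
```

```text
clock: 3.58
position: [516.1, 238.7, 162.4]
tool_rot: [[-0.378, 0.926, 0.006], [0.926, 0.378, 0.002], [-0.001, 0.007, -1.0]]
ft_force: [0.7, 0.1, -1.2]
gripper_width: 0.12
gripper_force: 49.6
t 3.58 pos [516.1 238.7 162.4] yaw 22.22 F [ 0.7  0.1 -1.2] w 0.12 | travel [-4.1554 -1.2155 -0.3806] drz 0.2401
```

View pics/w2.png

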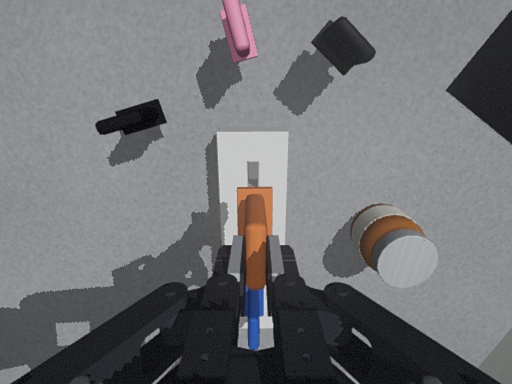

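The key is held, with the collar's far edge at v≈187 and u 237–273. Now I carry it over the console.

```bash
python3 - <<'E'
from h import *
d=dict(np.load("pics/w2.npz",allow_pickle=True)); s=readout.get_state();R=np.array(s["tool_rot"])
h=cv2.cvtColor(d["img"],cv2.COLOR_RGB2HSV);m=cv2.inRange(h,(3,120,50),(18,255,255));m[:,:200]=0;m[:,320:]=0
ys,xs=np.nonzero(m);v=ys.min();print(v,[(xs[ys==k].min(),xs[ys==k].max()) for k in(v+2,v+20,v+40)])
for z in(153.1,147.1): print(((plane(d,[(xs[ys==v+2].min(),v),(xs[ys==v+2].max()+1,v)],z)-s["position"])@R).round(1).tolist())
E
python3 -m jog '[{"claw":-1,"travel":[-0.4,-0.12,-0.38],"dr":[0,0,0]},{"claw":-1,"travel":[-0.83,-0.24,-0.38],"dr":[0,0,0]}]'
python3 -m jog '[{"claw":-1,"travel":[-0.83,-0.24,0],"dr":[0,0,0]},{"claw":-1,"travel":[-0.83,-0.24,0],"dr":[0,0,0]}]'
python3 -m jog '[{"claw":-1,"travel":[-0.83,-0.24,0],"dr":[0,0,0]},{"claw":-1,"travel":[-0.83,-0.24,0],"dr":[0,0,0]}]'
python3 -m jog '[{"claw":-1,"travel":[-0.83,-0.24,0],"dr":[0,0,0]},{"claw":-1,"travel":[-0.83,-0.24,0],"dr":[0,0,0]}]'
python3 -m jog '[{"claw":-1,"travel":[-0.42,-0.12,0],"dr":[0,0,0.06]},{"claw":-1,"travel":[-0.83,-0.24,0],"dr":[0,0,0.12]},{"claw":-1,"travel":[-0.83,-0.24,0],"dr":[0,0,0.18]},{"claw":-1,"travel":[-0.83,-0.24,0],"dr":[0,0,0.24]},{"claw":-1,"travel":[-0.83,-0.24,0],"dr":[0,0,0.24]},{"claw":-1,"travel":[-0.83,-0.24,0],"dr":[0,0,0.24]}]'
python3 - <<'E'
from h import *
go((560.5,-192,200),-21)
d,s=grab("wrist"); np.savez("pics/w3.npz",**d); cv2.imwrite("pics/w3.png",d["img"][:,:,::-1])
E
```

```text
187 [(np.int64(237), np.int64(271)), (np.int64(238), np.int64(271)), (np.int64(239), np.int64(271))]
[[22.2, -10.6, 6.9], [22.2, 12.4, 7.0]]
[[20.3, -11.0, 12.9], [20.2, 12.8, 13.0]]
clock: 3.88
position: [524.2, 151.9, 198.4]
tool_rot: [[-0.38, 0.925, 0.003], [0.925, 0.38, 0.0], [-0.001, 0.003, -1.0]]
ft_force: [1.5, 0.1, -2.3]
gripper_width: 0.117
gripper_force: 49.6
clock: 4.12
position: [531.4, 63.7, 194.7]
tool_rot: [[-0.376, 0.927, -0.004], [0.927, 0.376, -0.0], [0.001, -0.004, -1.0]]
ft_force: [-0.1, -0.2, -0.7]
gripper_width: 0.124
gripper_force: 49.6
clock: 4.38
position: [540.5, -22.0, 194.6]
tool_rot: [[-0.376, 0.927, -0.004], [0.927, 0.376, 0.0], [0.002, -0.003, -1.0]]
ft_force: [-0.5, 0.3, -1.3]
gripper_width: 0.12
gripper_force: 49.6
clock: 4.62
position: [549.7, -107.9, 194.5]
tool_rot: [[-0.376, 0.927, -0.004], [0.927, 0.376, 0.001], [0.002, -0.003, -1.0]]
ft_force: [0.9, 0.3, -1.9]
gripper_width: 0.121
gripper_force: 49.6
clock: 5.38
position: [559.4, -191.0, 195.7]
tool_rot: [[0.355, 0.935, -0.002], [0.935, -0.355, 0.001], [0.0, -0.002, -1.0]]
ft_force: [-0.3, -0.4, -1.5]
gripper_width: 0.115
gripper_force: 49.6
t 5.38 pos [ 559.4 -191.   195.7] yaw -20.82 F [-0.3 -0.4 -1.5] w 0.115 | travel [-0.0059  0.0138 -0.0427] drz 0.001
```

View pics/w3.png

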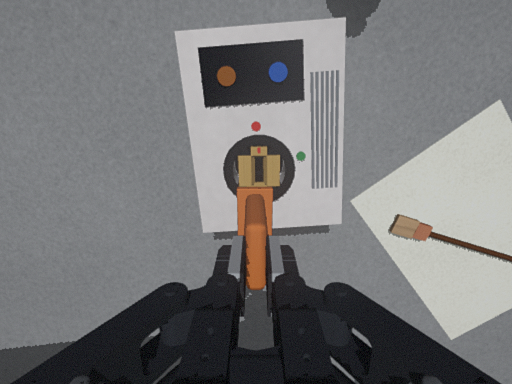

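The slot runs vertically in the image (259, 157–182), so it lies nearly along the tool x axis. The red dot is at (256,127), the green dot at (301,156), and the ring is centred near (259,169).

```bash
python3 - <<'E'
from h import *
d=dict(np.load("pics/w3.npz",allow_pickle=True)); im=d["img"]
h=cv2.cvtColor(im,cv2.COLOR_RGB2HSV)
c=lambda lo,hi:[b for b in blobs(im,lo,hi) if 230<b[0][0]<310 and 110<b[0][1]<195]
r,g=c((0,120,100),(5,255,255)),c((50,90,60),(85,255,255));print(r,g)
rp=plane(d,[r[0][0]],60)[0];gp=plane(d,[g[0][0]],60)[0];print(rp,gp,np.linalg.norm(rp-gp))
# axis from the two dots: 47 mm from each, on the side of the ring
m=(rp+gp)[:2]/2;e=(gp-rp)[:2];L=np.linalg.norm(e);n=np.array([e[1],-e[0]])/L;k=np.sqrt(47**2-L*L/4)
for sg in(1,-1):
    a=m+sg*k*n; print("axis",a,"red dir",np.degrees(np.arctan2(*(rp[:2]-a)[::-1])))
# ring: black pixels in the console
b=cv2.inRange(h,(0,0,0),(180,255,70));b[:,:215]=0;b[:,305:]=0;b[:130]=0;b[187:]=0
ys,xs=np.nonzero(b)
P=[]
for v in range(140,186,3):
    q=xs[(ys==v)]
    if len(q): P+=[(q.min(),v),(q.max()+1,v)]
W=plane(d,P,63)[:,:2];A=np.c_[2*W,np.ones(len(W))];x=np.linalg.lstsq(A,(W**2).sum(1),rcond=None)[0];print("ring",x[:2],2*np.sqrt(x[2]+x[:2]@x[:2]))
# brass and slot
br=cv2.inRange(h,(14,70,70),(28,255,255));
for v in range(146,188,3):
    q=np.nonzero(br[v,225:295])[0]+225
    if len(q): gaps=[(int(q[i])+1,int(q[i+1])) for i in range(len(q)-1) if q[i+1]-q[i]>2];print(v,q.min(),q.max(),gaps)
E
```

```text
[([255.6, 125.8], 56), ([258.6, 150.0], 9)] [([300.4, 155.5], 50)]
[ 575.70590748 -146.38939075   60.        ] [ 609.14764975 -192.44784115   60.        ] 56.9186347186572
axis [ 562.15944636 -191.39487254] red dir 73.24842581254275
axis [ 622.69411087 -147.44235936] red dir 178.71626159357834
ring [ 562.54166068 -191.16670421] 75.36936285174063
146 251 266 []
149 250 267 [(257, 261)]
152 250 266 [(257, 261)]
155 238 279 []
158 237 279 [(255, 263)]
161 238 279 [(255, 263)]
164 238 279 [(255, 263)]
167 238 279 [(255, 263)]
170 238 279 [(255, 263)]
173 238 279 [(255, 263)]
176 239 279 [(255, 263)]
179 239 279 [(255, 263)]
182 239 279 []
185 238 279 []
```

```bash
python3 -m jog '[{"claw":-1,"travel":[0.003,0.017,0.4],"dr":[0,0,0]},{"claw":-1,"travel":[0.003,0.017,0.7],"dr":[0,0,0]},{"claw":-1,"travel":[0.003,0.017,0.76],"dr":[0,0,0]},{"claw":-1,"travel":[0.003,0.017,0.8],"dr":[0,0,0]},{"claw":-1,"travel":[0.003,0.017,0.84],"dr":[0,0,0]},{"claw":-1,"travel":[0.003,0.017,0.88],"dr":[0,0,0]},{"claw":-1,"travel":[0.003,0.017,0.92],"dr":[0,0,0]},{"claw":-1,"travel":[0.003,0.017,0.92],"dr":[0,0,0]}]'
python3 - <<'E'
from h import *
go((560.5,-192,79),-20.8)
d,s=grab("wrist"); np.savez("pics/w4.npz",**d)
e,_=grab("scene")
cv2.imwrite("pics/w4.png",np.hstack([cv2.resize(d["img"][80:320,180:380],(400,480),interpolation=cv2.INTER_CUBIC),cv2.resize(e["img"][150:270,90:190],(400,480),interpolation=cv2.INTER_CUBIC)])[:,:,::-1])
E
```

```text
clock: 6.42
position: [561.5, -191.6, 104.8]
tool_rot: [[0.358, 0.934, -0.001], [0.934, -0.358, 0.0], [0.0, -0.001, -1.0]]
ft_force: [-0.4, -0.4, -1.6]
gripper_width: 0.119
gripper_force: 49.6
t 6.42 pos [ 561.5 -191.6  104.8] yaw -20.98 F [-0.4 -0.4 -1.6] w 0.119 | travel [-0.007  -0.0074  0.2582] drz -0.001
```

View pics/w4.png

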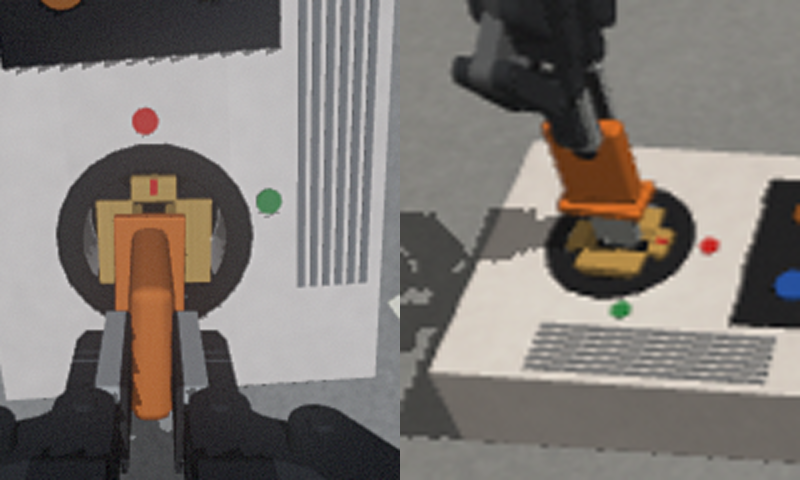

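Left is the wrist view: the key is over the slot, with collar and slot both centred near u≈150. Right is the scene view: the blade tip is in the mouth. There is no contact force, so I keep pushing down.

```bash
python3 -m jog '[{"claw":-1,"travel":[0,0,0.05],"dr":[0,0,0]},{"claw":-1,"travel":[0,0,0.1],"dr":[0,0,0]},{"claw":-1,"travel":[0,0,0.15],"dr":[0,0,0]},{"claw":-1,"travel":[0,0,0.19],"dr":[0,0,0]},{"claw":-1,"travel":[0,0,0.22],"dr":[0,0,0]},{"claw":-1,"travel":[0,0,0.22],"dr":[0,0,0]}]'
python3 -m jog '[{"claw":-1,"travel":[0,0,0.02],"dr":[0,0,0]},{"claw":-1,"travel":[0,0,0.03],"dr":[0,0,0]},{"claw":-1,"travel":[0,0,0.03],"dr":[0,0,0]}]'
```

```text
clock: 7.28
position: [561.6, -191.7, 82.8]
tool_rot: [[0.358, 0.934, -0.0], [0.934, -0.358, 0.0], [0.0, -0.0, -1.0]]
ft_force: [1.1, -0.4, -1.5]
gripper_width: 0.116
gripper_force: 49.5
clock: 7.65
position: [561.7, -191.7, 80.1]
tool_rot: [[0.358, 0.934, 0.0], [0.934, -0.358, -0.0], [-0.0, 0.0, -1.0]]
ft_force: [1.1, -1.1, -0.5]
gripper_width: 0.12
gripper_force: 49.6
```

Still free, so I go on until there is contact.

```bash
python3 -m jog '[{"claw":-1,"travel":[0,0,0.01],"dr":[0,0,0]},{"claw":-1,"travel":[0,0,0.02],"dr":[0,0,0]},{"claw":-1,"travel":[0,0,0.02],"dr":[0,0,0]}]'
python3 -m jog '[{"claw":-1,"travel":[0,0,0.01],"dr":[0,0,0]},{"claw":-1,"travel":[0,0,0.02],"dr":[0,0,0]},{"claw":-1,"travel":[0,0,0.02],"dr":[0,0,0]}]'
```

```text
clock: 8.02
position: [561.9, -191.9, 79.2]
tool_rot: [[0.358, 0.934, 0.0], [0.934, -0.358, -0.0], [-0.0, 0.0, -1.0]]
ft_force: [-2.9, 0.6, 6.5]
gripper_width: 0.118
gripper_force: 50.3
clock: 8.4
position: [562.3, -192.0, 79.2]
tool_rot: [[0.358, 0.934, 0.001], [0.934, -0.358, -0.001], [-0.0, 0.001, -1.0]]
ft_force: [-4.3, 1.7, 12.4]
gripper_width: 0.121
gripper_force: 51.2
```

```bash
python3 -m jog '[{"claw":-1,"travel":[0,0,-0.01],"dr":[0,0,0.04]},{"claw":-1,"travel":[0,0,-0.01],"dr":[0,0,0.08]},{"claw":-1,"travel":[0,0,-0.01],"dr":[0,0,0.12]},{"claw":-1,"travel":[0,0,-0.01],"dr":[0,0,0.16]},{"claw":-1,"travel":[0,0,-0.01],"dr":[0,0,0.2]},{"claw":-1,"travel":[0,0,-0.01],"dr":[0,0,0.24]},{"claw":-1,"travel":[0,0,-0.01],"dr":[0,0,0.28]},{"claw":-1,"travel":[0,0,-0.01],"dr":[0,0,0.32]},{"claw":-1,"travel":[0,0,-0.01],"dr":[0,0,0.36]},{"claw":-1,"travel":[0,0,-0.01],"dr":[0,0,0.36]}]'
python3 - <<'E'
from h import *
go((561.7,-191.7,79),-98.6);print(readout.get_state()["wrist_torque"])
E
```

```text
clock: 9.65
position: [562.7, -192.6, 79.2]
tool_rot: [[0.997, 0.073, 0.002], [0.073, -0.997, -0.002], [0.002, 0.002, -1.0]]
ft_force: [-0.3, 0.3, 6.7]
gripper_width: 0.119
gripper_force: 50.5
t 9.65 pos [ 562.7 -192.6   79.2] yaw -85.82 F [-0.3  0.3  6.7] w 0.119 | travel [-0.0096 -0.01    0.0017] drz 0.071
[-0.10452707  0.1822242  -0.04851668]
```

```bash
python3 -m jog '[{"claw":-1,"travel":[0,0,0],"dr":[0,0,0.03]},{"claw":-1,"travel":[0,0,0],"dr":[0,0,0.055]},{"claw":-1,"travel":[0,0,0],"dr":[0,0,0.055]}]'
python3 -c "from h import *;go((562,-192,79),-98.6);print(readout.get_state()['wrist_torque'])"
python3 -m jog '[{"claw":-1,"travel":[0,0,0],"dr":[0,0,0.01]},{"claw":-1,"travel":[0,0,0],"dr":[0,0,0.015]},{"claw":-1,"travel":[0,0,0],"dr":[0,0,0.015]}]'
python3 -c "from h import *;go((562,-192,79),-98.6);print(readout.get_state()['wrist_torque'])"
```

```text
clock: 10.02
position: [562.7, -192.7, 79.2]
tool_rot: [[0.995, -0.099, 0.002], [-0.099, -0.995, -0.002], [0.002, 0.002, -1.0]]
ft_force: [-0.9, -0.3, 7.2]
gripper_width: 0.12
gripper_force: 50.5
t 10.03 pos [ 562.7 -192.7   79.2] yaw -95.7 F [-0.9 -0.3  7.2] w 0.12 | travel [-0.0075 -0.0059  0.0017] drz 0.0161
[-0.12899333  0.17722666 -0.04227672]
clock: 10.4
position: [562.7, -192.7, 79.2]
tool_rot: [[0.989, -0.145, 0.002], [-0.145, -0.989, -0.002], [0.002, 0.002, -1.0]]
ft_force: [-1.0, 1.3, 6.5]
gripper_width: 0.12
gripper_force: 50.5
t 10.4 pos [ 562.7 -192.7   79.2] yaw -98.36 F [-1.   1.3  6.5] w 0.12 | travel [-0.0077 -0.0055  0.0019] drz 0.0013
[-0.06235503  0.19884073 -0.00019958]
```

```bash
python3 -m jog '[{"claw":-1,"travel":[0,0,0],"dr":[0,0,0.01]},{"claw":-1,"travel":[0,0,0],"dr":[0,0,0.015]},{"claw":-1,"travel":[0,0,0],"dr":[0,0,0.015]}]' 
python3 -c "from h import *;go((562,-192,79),-98.6);print(readout.get_state()['wrist_torque'])"
python3 -m jog '[{"claw":-1,"travel":[0,0,0],"dr":[0,0,0.01]},{"claw":-1,"travel":[0,0,0],"dr":[0,0,0.015]},{"claw":-1,"travel":[0,0,0],"dr":[0,0,0.015]}]' 
python3 - <<'E'
from h import *
go((562,-192,79),-98.6);print(readout.get_state()['wrist_torque'])
d,s=grab("wrist");e,_=grab("scene")
cv2.imwrite("pics/w5.png",np.hstack([cv2.resize(d["img"][80:320,180:380],(400,480),interpolation=cv2.INTER_CUBIC),cv2.resize(e["img"][150:270,90:190],(400,480),interpolation=cv2.INTER_CUBIC)])[:,:,::-1])
E
```

```text
clock: 10.78
position: [562.6, -192.7, 79.2]
tool_rot: [[0.982, -0.19, 0.002], [-0.19, -0.982, -0.003], [0.002, 0.002, -1.0]]
ft_force: [-1.5, -0.9, 7.2]
gripper_width: 0.12
gripper_force: 50.6
t 10.78 pos [ 562.6 -192.7   79.2] yaw -100.97 F [-1.5 -0.9  7.2] w 0.12 | travel [-0.0076 -0.0052  0.0015] drz -0.0132
[-0.10956905  0.26434458  0.2863338 ]
clock: 11.15
position: [562.6, -192.7, 79.2]
tool_rot: [[0.972, -0.234, 0.002], [-0.234, -0.972, -0.003], [0.002, 0.003, -1.0]]
ft_force: [-0.1, -0.4, 6.3]
gripper_width: 0.116
gripper_force: 52.1
t 11.15 pos [ 562.6 -192.7   79.2] yaw -103.54 F [-0.1 -0.4  6.3] w 0.116 | travel [-0.0076 -0.0053  0.0016] drz -0.0274
[-0.01774306  0.22338592  0.72884127]
```

View pics/w5.png

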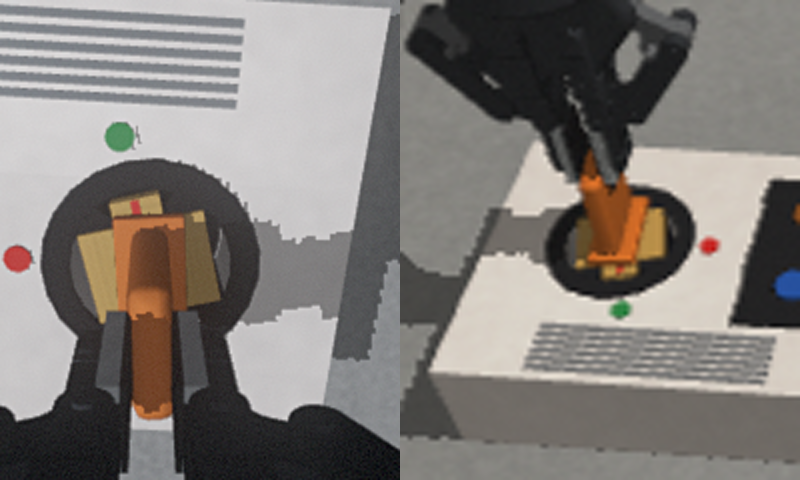

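The red mark now points at the green dot, and the torque rise of about 0.7 N m shows the stop. I relax the twist within the play, release and retreat upward.

```bash
python3 -m jog '[{"claw":-1,"travel":[0,0,0],"dr":[0,0,-0.022]},{"claw":-1,"travel":[0,0,0],"dr":[0,0,-0.022]},{"claw":0,"travel":[0,0,0],"dr":[0,0,-0.022]},{"claw":0.6,"travel":[0,0,0],"dr":[0,0,-0.022]},{"claw":0.6,"travel":[0,0,0],"dr":[0,0,-0.022]},{"claw":0.6,"travel":[0,0,0],"dr":[0,0,-0.022]},{"claw":0.6,"travel":[0,0,0],"dr":[0,0,-0.022]}]'
python3 -m jog '[{"claw":0.6,"travel":[0,0,-0.2],"dr":[0,0,0]},{"claw":0.6,"travel":[0,0,-0.5],"dr":[0,0,0]},{"claw":0.6,"travel":[0,0,-1],"dr":[0,0,0]},{"claw":0.6,"travel":[0,0,-1],"dr":[0,0,0]},{"claw":0.6,"travel":[0,0,-1],"dr":[0,0,0]}]'
python3 - <<'E'
from h import *
go((562,-192,180))
d,s=grab("wrist");e,_=grab("top")
cv2.imwrite("pics/w6.png",np.hstack([cv2.resize(d["img"],(400,300)),cv2.resize(e["img"],(400,300))])[:,:,::-1])
f,_=grab("scene");cv2.imwrite("pics/w6.png",np.vstack([cv2.imread("pics/w6.png"),np.hstack([cv2.resize(d["img"][60:285,150:450],(400,300)),cv2.resize(f["img"][130:280,90:290],(400,300),interpolation=cv2.INTER_CUBIC)])[:,:,::-1]]))
E
```

```text
clock: 12.12
position: [561.6, -191.7, 76.9]
tool_rot: [[0.985, -0.171, -0.0], [-0.171, -0.985, 0.0], [-0.0, -0.0, -1.0]]
ft_force: [1.0, -0.6, -0.0]
gripper_width: 0.799
gripper_force: 0.0
clock: 12.75
position: [561.8, -191.8, 178.2]
tool_rot: [[0.985, -0.171, 0.001], [-0.171, -0.985, -0.001], [0.001, 0.0, -1.0]]
ft_force: [-0.7, -0.3, 0.6]
gripper_width: 0.804
gripper_force: 0.0
t 12.75 pos [ 561.8 -191.8  178.2] yaw -99.82 F [-0.7 -0.3  0.6] w 0.804 | travel [ 0.002   0.0019 -0.0181] drz 0.0
```

View pics/w6.png

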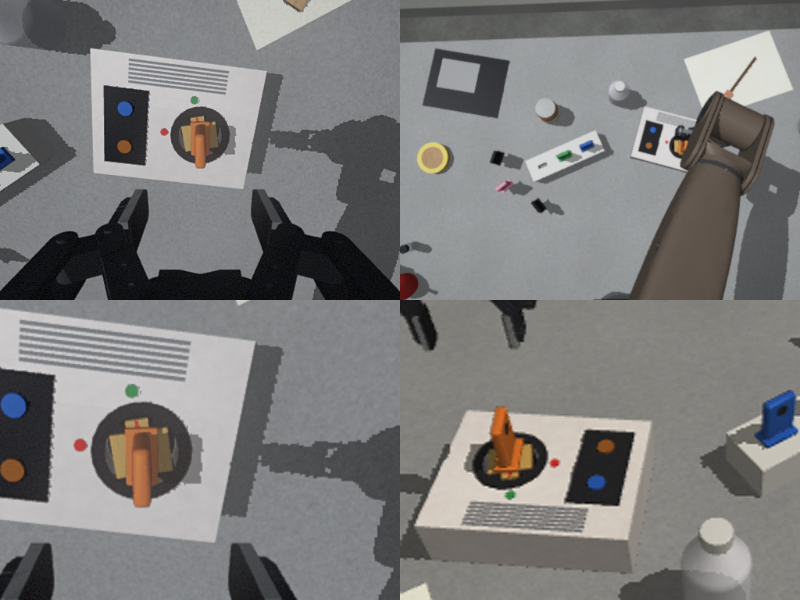

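The key stands home in the switch with the barrel mark at the green dot. The gripper is clear at z≈178, and the other keys, the bottle and the jar are in place.

```bash
python3 -c "from cell import ctrl;print(ctrl.close_job())"
```

```text
the job is handed in; nothing more can be done
None
```

The orange key is fully home in the switch, turned clockwise to the stop at the green dot and released; the job was handed in at about 13 s, and no verdict came back.

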